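Pin the hold-down bar over the batteries

ROBOT

A 6-joint arm with a two-finger parallel gripper is mounted at the origin on the work surface. World frame = base frame: x ahead of the robot, y to its left, z up, the work surface at z = 0. Lengths are in m, angles in rad, forces in N, time in s.
With the tool pointing down it reaches from about 0.275 to 0.875 m from the base axis. Payload 12.5 kg.
Tool frame: the origin (TCP) lies at the very end of the fingers, on their centre line; the grasp point (between the pads) lies 19 mm behind it; x points along the fingers, y is the direction in which the jaws open and shut, and the axes are right-handed (so a half turn about x gives the same grasp; the last joint's range is limited). The gripper opens to 85 mm and grips with 20 to 120 N. Pads are 22 mm wide; open, the fingers measure 114 mm over their backs; the gripper's body (76 mm by 85 mm) begins 54 mm behind the grasp point. The pads swing forward as they close: fully open they stand 13 mm farther back than shut.
Start: joints at [1.169, 0.351, 1.652, -0, 1.139, -0.085], TCP at [0.171, 0.523, 0.231] pointing down, gripper open.
Joint ranges: [-2.75, 2.75], [-0.79, 2.1], [0.01, 2.65], [-1.57, 4.71], [0.07, 3.14], [-2.87, 2.87]. Speed limits (rad/s): [2.22, 2.22, 2.79, 3.14, 3.14, 3.14].

INTERFACE

Orientations are given as a 3x3 rotation matrix whose columns are the frame's x, y, z axes.
In Python, from bench import manip gives the robot as it stands. Calls block until the motion is done:
- manip.move_ptp(position, orientation): joint-space move of the TCP to a pose.
- manip.move_l(position, attitude=None, max_speed=0.15): straight line of the TCP; attitude=None keeps the orientation; max_speed is the mean speed in m/s.
- manip.move_j(angles): joint-space move.
- manip.set_gripper(opening, effort=None): opening from 0.0 (shut) to 1.0 (fully open); effort is the grip in N (None keeps the last); returns when the fingers have stopped.
- manip.dwell(seconds).
- manip.inverse_kinematics(position, orientation): joint angles nearest the present ones, or None.
- manip.grab_frame(name): name is "side" or "top"; returns (picture, depth): 480x640x3 uint8, red, green, blue; 480x640 float32, m along the optical axis (not along the pixel's ray), 0 where there is no reading.
- manip.get_calibration(name): a dict with "camera_matrix" (3x3 intrinsics, pixels), "k1" (the pictures are not rectified: a ray, as slopes to the right and down, at radius r is drawn at 1 + k1 r^2 times it, then the intrinsics apply), "R" (3x3) and "t" (3): a world point X has camera coordinates R X + t. Camera axes: x right, y down, z forward; pixel columns grow to the right and rows downward; lengths in m; the calibration is good to about 2 mm. A picture is of the moment at which its call begins. get_calibration takes no time and is no camera call.
A pose or a line that the arm cannot do raises manip.Unreachable and nothing moves.
- manip.sign_off(): hands the job in, once; it reports no verdict.
Trained networks look in the newest picture that a camera, given by its name, has taken for a name from the list of things; names that differ only in an ending like _2 or _b are one class to them, and where a whole thing is asked for, a point or a joint stands for the part that bears it (a point fixed in the world has none). Each returns a list of dicts, best first, with "confidence" (0 to 1); they miss things now and then, are a little off and sometimes report something else, mostly with a low value. They report only what shows in the picture. A call takes as long as a camera call. They do not tell look-alikes from the thing itself.
- manip.look_for(camera, name): "at" ([x, y, z] in m, in world coordinates, good to about 4 mm: the middle of the surface that is visible of it).
Readings, each from a call of its own:
- manip.current_time(): time.
- manip.current_qpos(): joint angles.
- manip.current_joint_vel(): joint speeds.
- manip.current_joint_torque(): joint torques, N m.
- manip.current_ee_pos(): TCP position.
- manip.current_tcp_rot(): TCP orientation.
- manip.current_force(): force on the tool from outside, world axes, zero at the start.
- manip.current_ft_torque(): the same for the moment, N m.
- manip.current_grip_width(): opening from 0.0 (shut) to 1.0 (fully open).
Only numpy, scipy, OpenCV 4.12 (cv2) and the standard library are available. Lean on these libraries where they do the work, as an engineer would, in place of code of your own. Each camera call takes 0.05 s, during which the arm holds its last target.

TASK

Swing the flat aluminium hold-down bar home across the top of the three batteries, until the hole in its end sits over the hole in the yellow lug. Then take the red-headed pin from the plywood rack and put it down through both holes until its flange rests flat on the bar, and let go.

Things in the scene. Friction and masses are not known exactly. Their poses are not given: they have to be found in the camera images.
- retainer_bar (a joint): Flat aluminium bar (underside 108, top 120 mm above the table) swinging level about an upright pivot at one end. Value in rad: 0 = home against its stop, the 26 mm hole in its 46 mm square end right over the lug's hole, 244 mm from the pivot; grows as it opens towards the robot (starts 0.45 to 0.85). From above it closes anticlockwise. It moves at about 1 N and stays where left.
- bar_grip (a point): Middle of the upright black grip on the bar: a cylinder 20 mm in diameter, 48 mm tall, from 120 to 168 mm above the table (this point is at 146 mm). It is 170 mm from the pivot, on the line from the pivot to the bar's hole.
- lug_hole (a point): Centre of the upright 26 mm through hole in the top face (105 mm above the table) of the yellow 46 mm square, 13 mm thick lug on the fixed battery tray; free space below. Its z axis is up, its y axis points to the bar's pivot, 244 mm away, its x axis away from the robot, the way the bar closes. The tray is turned up to 17 degrees. A steel stop on the lug's far side is no higher than the bar.
- pin_red: Red-knobbed steel pin hanging by its flange in one of three holes of a plywood rack (top 80 mm above the table). Origin at its tip, z up. Shank 14 mm thick, 65 mm long, first 12 mm tapered; flange 42 mm wide, 65 to 70 mm above the origin; knob 26 mm wide, 70 to 110 mm above it. 0.14 kg. Too short pins with blue and black knobs share the row, 70 mm apart; the row runs along y within 17 degrees.
There are look-alikes about, which are no part of the job. What is shaped like the pin_red but turquoise or white is not meant.

How it is judged:
By the outcome, as a careful person would: the job done as asked, in the order asked, and still so for the second after the job is handed in, with the robot touching nothing.
It also fails if it takes over 48 s, if anything falls off the work surface, if the arm or the gripper's body presses on something with over 40 N, if the wrist force passes 120 N, or if a joint passes its speed limit or range.

## Working session

There is one attempt and no reset: what is moved stays moved. The work goes in short steps, each a Python script; the robot and the scene stay as the last script left them, time stands still between calls to the robot, and variables do not carry over. Pictures are saved under pics/ and viewed, and the job is handed in when it is done.

```bash
ls; mkdir -p pics
python3 - <<'E'
from bench import manip
import cv2,numpy as np
for n in ("top","side"):
    p,d=manip.grab_frame(n); cv2.imwrite(f"pics/{n}0.png",p[:,:,::-1]); np.save(f"pics/{n}0d.npy",d); np.save(f"pics/{n}0.npy",p)
    c=manip.get_calibration(n); print(n,c)
    for k in ("retainer_bar","bar_grip","lug_hole","pin_red"):
        try: print(k,[(np.round(r["at"],4).tolist(),round(r["confidence"],2)) for r in manip.look_for(n,k)])
        except Exception as e: print(k,repr(e))
print(manip.current_time())
E
```

```text
pics
top {'camera_matrix': array([[436.23739391,   0.        , 322.28096166],
       [  0.        , 436.23739391, 235.80225216],
       [  0.        ,   0.        ,   1.        ]]), 'k1': 0.011443977933207604, 'R': array([[ 0.01241745, -0.99991707, -0.0034151 ],
       [-0.99492925, -0.01201446, -0.0998571 ],
       [ 0.09980779,  0.00463776, -0.99499593]]), 't': array([-0.05223523,  0.55045812,  1.0731639 ])}
retainer_bar [([0.4818, 0.1968, 0.1141], 0.86)]
bar_grip [([0.4856, 0.1932, 0.123], 0.58)]
lug_hole [([0.5508, 0.1628, 0.0909], 0.86)]
pin_red [([0.6125, -0.4175, 0.0811], 0.86), ([0.4273, -0.3757, 0.0871], 0.77), ([0.5294, -0.4372, 0.0826], 0.72), ([0.4253, -0.2925, 0.0836], 0.71), ([0.5145, -0.3467, 0.1019], 0.7)]
side {'camera_matrix': array([[603.98697203,   0.        , 319.71549399],
       [  0.        , 603.98697203, 237.05994222],
       [  0.        ,   0.        ,   1.        ]]), 'k1': 0.0572569631675481, 'R': array([[ 0.99374573, -0.11044535,  0.01646962],
       [-0.05724091, -0.63046645, -0.77410305],
       [ 0.09587962,  0.76831886, -0.63284534]]), 't': array([-0.52588728,  0.05534841,  1.29728348])}
retainer_bar [([0.4604, 0.1636, 0.1243], 0.82)]
bar_grip [([0.4597, 0.1663, 0.1218], 0.87), ([0.5462, 0.1021, 0.088], 0.68)]
lug_hole [([0.5445, 0.1035, 0.0856], 0.62)]
pin_red [([0.5192, -0.3611, 0.0934], 0.97), ([0.533, -0.4473, 0.0741], 0.93), ([0.4265, -0.3872, 0.0742], 0.92), ([0.4255, -0.3079, 0.082], 0.78), ([0.612, -0.4322, 0.0815], 0.71), ([0.4607, 0.1643, 0.122], 0.62)]
0.5
```

View pics/top0.png

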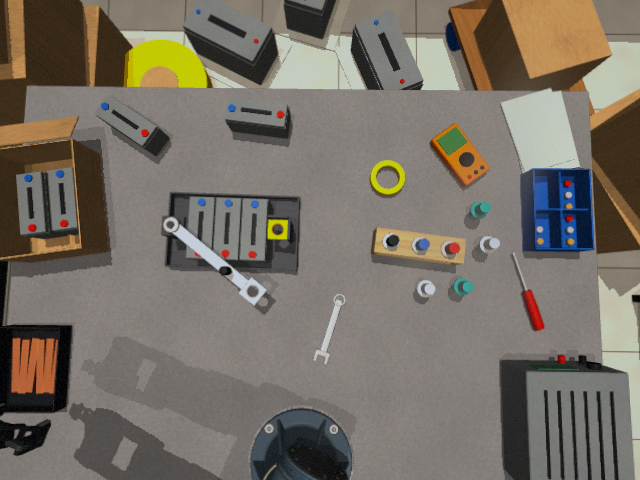

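View pics/side0.png

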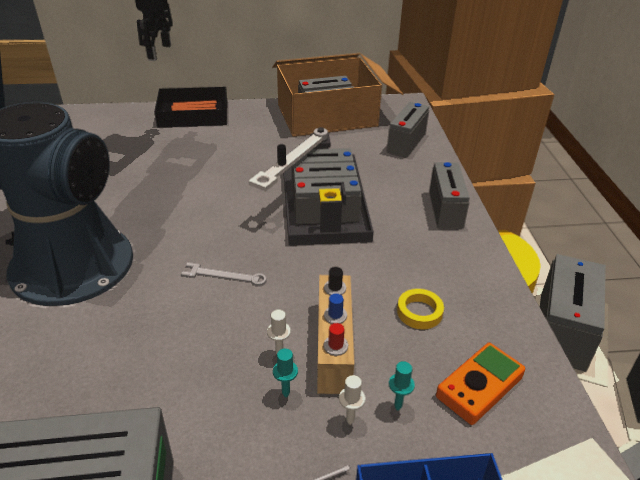

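The top view shows the pivot at (171,226), grip at (226,271), bar hole at (254,291), yellow lug hole at (279,229), and rack knobs black (392,241), blue (422,245) and red (453,248). The candidates for pin_red:
- red in the rack at (453,248)
- turquoise at (481,209) and (463,287)
- white at (489,243) and (427,289)
- blue and black in the rack

By the description I choose red at (453,248), which is (336,338) in the side view. Next I check it with close crops.

Run:
```python
import cv2,numpy as np
t=cv2.imread("pics/top0.png");s=cv2.imread("pics/side0.png")
def crop(im,u0,v0,w,h,k): 
    c=cv2.resize(im[v0:v0+h,u0:u0+w],None,fx=k,fy=k,interpolation=cv2.INTER_CUBIC)
    for i in range(0,w,10): cv2.putText(c,str(u0+i) if i%20==0 else "",(i*k,8),0,.3,(0,255,0),1); cv2.line(c,(i*k,10),(i*k,14),(0,255,0),1)
    for i in range(0,h,10): cv2.putText(c,str(v0+i) if i%20==0 else "",(0,i*k+3),0,.3,(0,255,0),1)
    return c
cv2.imwrite("pics/c1.png",crop(t,155,185,150,125,5))
cv2.imwrite("pics/c2.png",crop(t,365,215,110,60,7))
cv2.imwrite("pics/c3.png",crop(s,240,120,140,125,5))
cv2.imwrite("pics/c4.png",crop(s,300,260,80,120,5))
```

```text
(no output)
```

View pics/c1.png

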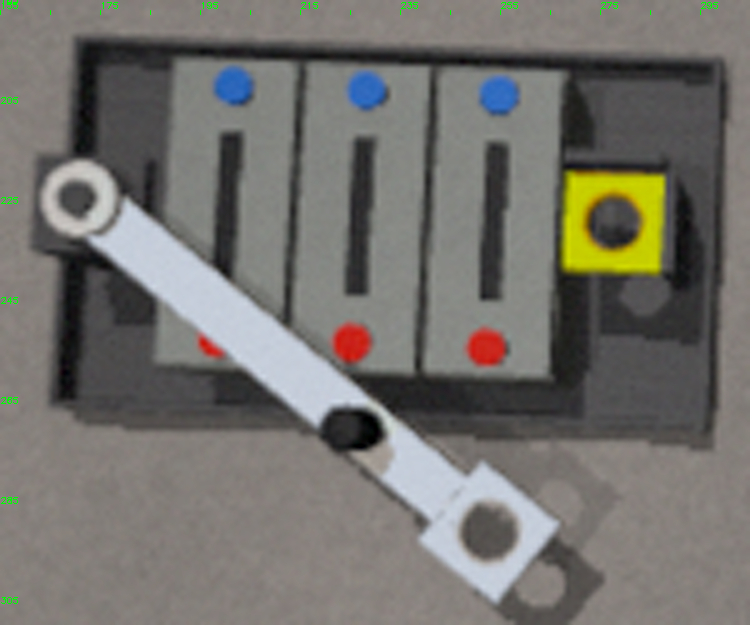

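View pics/c2.png

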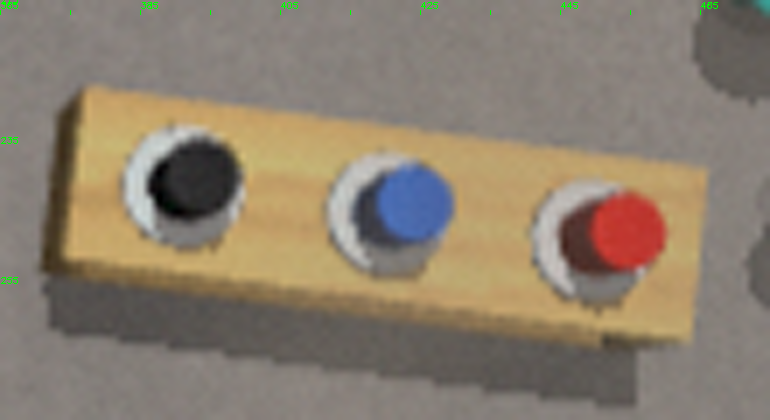

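View pics/c3.png

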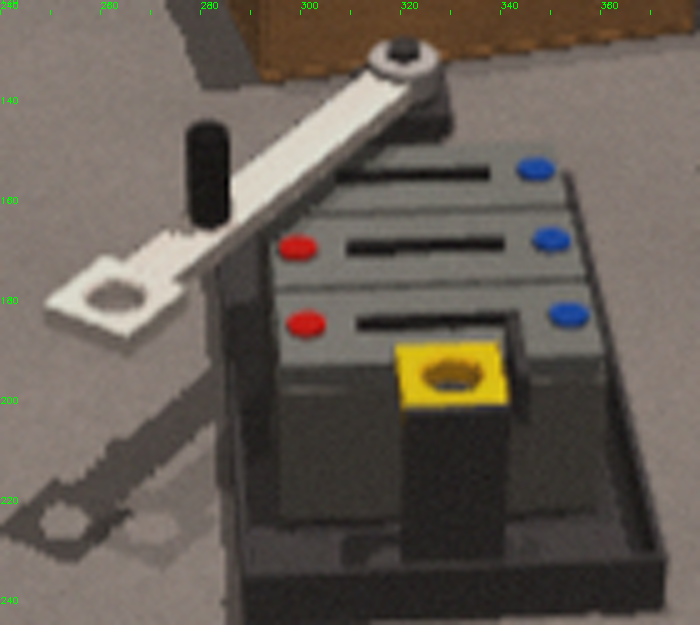

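View pics/c4.png

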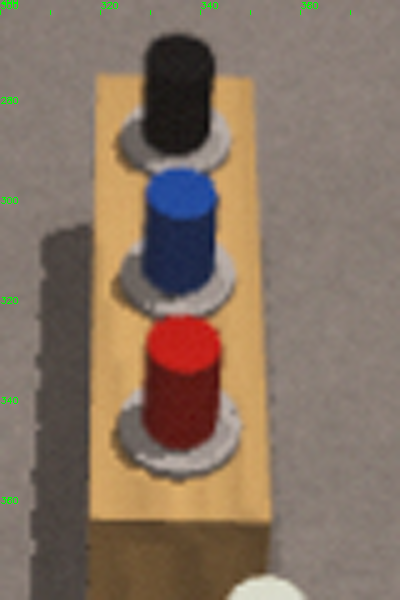

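The crops confirm the red knob: top view (454.4,247.6), side view (336.4,328.4), hanging by its flange in the rack's end hole. I triangulate next.

```bash
cat > h.py <<'E'
from bench import manip
import numpy as np, cv2
from scipy.optimize import least_squares
C={n:manip.get_calibration(n) for n in ("top","side")}
def proj(n,X):
    c=C[n]; q=c["R"]@np.asarray(X)+c["t"]; s=q[:2]/q[2]; s=s*(1+c["k1"]*(s@s)); K=c["camera_matrix"]
    return np.array([K[0,0]*s[0]+K[0,2],K[1,1]*s[1]+K[1,2]])
def tri(a,b):
    return least_squares(lambda X:np.r_[proj("top",X)-a,proj("side",X)-b],[.5,0,.1])
def onz(n,uv,z):
    r=least_squares(lambda p:proj(n,[p[0],p[1],z])-uv,[.5,0]); return r.x
def down(yaw):  # tool x down, jaw axis y at yaw in xy plane
    y=np.array([np.cos(yaw),np.sin(yaw),0]); x=np.array([0,0,-1.]); return np.column_stack([x,y,np.cross(x,y)])
E
python3 - <<'E'
from h import *
P={"pivot":((170.6,224.2),(320.2,130.6),None),"barhole":((252.5,290.6),(262.8,178.6),.12),"lug":((277.2,228.8),(330.2,194.6),.105),"redtop":((454.4,247.6),(336.4,328.4),.125+.0)}
R={}
for k,(a,b,z) in P.items():
    r=tri(np.array(a),np.array(b)); R[k]=r.x; print(k,r.x.round(4),"res",r.fun.round(2), [onz(n,u,z).round(4) for n,u in(("top",a),("side",b))] if z else "")
print("d pivot-bar",np.linalg.norm((R["pivot"]-R["barhole"])[:2]),"pivot-lug",np.linalg.norm((R["pivot"]-R["lug"])[:2]))
v=R["barhole"]-R["pivot"];w=R["lug"]-R["pivot"];print("th",np.arctan2(v[1],v[0]),np.arctan2(w[1],w[0]))
for z in(.085,): print("flange",onz("top",(449.3,249.3),z))
print(manip.current_tcp_rot().round(3).tolist())
for k,b in (("black",(391.4-.0,240.1)),("blue",(424-.4,243.6))):print(k,onz("top",b,.125))
E
```

```text
pivot [0.5631 0.304  0.1247] res [-0.03  0.36  0.39 -0.04] 
barhole [0.4131 0.112  0.1181] res [-0.02  0.49  0.48 -0.01] [array([0.4142, 0.1117]), array([0.412 , 0.1093])]
lug [0.5582 0.0606 0.102 ] res [-0.02  0.31  0.29 -0.03] [array([0.5585, 0.0602]), array([0.5569, 0.0563])]
redtop [ 0.5168 -0.3491  0.1224] res [-0.04  0.53  0.38 -0.03] [array([ 0.5178, -0.3485]), array([ 0.5158, -0.3515])]
d pivot-bar 0.2436449027376034 pivot-lug 0.24342152349112714
th -2.2342606130782423 -1.591161031834967
flange [ 0.51667163 -0.34823463]
[[0.0, 0.312, 0.95], [-0.0, 0.95, -0.312], [-1.0, -0.0, 0.0]]
black [ 0.53327904 -0.20462392]
blue [ 0.52612294 -0.27826712]
```

```bash
cat >> h.py <<'E'
PIV=np.array([.5631,.304]); LUG=np.array([.5582,.0606]); RED=np.array([.5168,-.3491])
H0=np.arctan2(*(LUG-PIV)[::-1])
def grip(th): a=H0-th; return PIV+.17*np.array([np.cos(a),np.sin(a)]), a+np.pi/2
E
python3 - <<'E'
from h import *
for th in (.643,.3,0):
  for f in (0,np.pi):
    g,y=grip(th); q=manip.inverse_kinematics([*g,.135],down(y+f)); print(th,f,g.round(3),None if q is None else np.round(q,2))
for yy in np.arange(-1.5,1.7,.5):
  print(yy,[ None if (q:=manip.inverse_kinematics([*p,z],down(yy))) is None else np.round(q,2).tolist() for p,z in((RED,.09),(RED,.3),(LUG,.15))])
E
```

```text
0.643 0 [0.458 0.17 ] [ 0.26  0.37  1.9  -0.    0.87  0.92]
0.643 3.141592653589793 [0.458 0.17 ] [ 0.26  0.37  1.9  -0.    0.87 -2.22]
0.3 0 [0.51  0.143] [ 0.18  0.44  1.79 -0.    0.91  0.51]
0.3 3.141592653589793 [0.51  0.143] [ 0.18  0.44  1.79 -0.    0.91 -2.64]
0 0 [0.56  0.134] [ 0.15  0.51  1.67 -0.    0.96  0.17]
0 3.141592653589793 [0.56  0.134] None
-1.5 [[-0.67, 0.65, 1.56, -0.0, 0.94, 0.83], [-0.67, 0.43, 1.36, -0.0, 1.35, 0.83], [0.03, 0.47, 1.7, -0.0, 0.98, 1.53]]
-1.0 [[-0.67, 0.65, 1.56, -0.0, 0.94, 0.33], [-0.67, 0.43, 1.36, -0.0, 1.35, 0.33], [0.03, 0.47, 1.7, -0.0, 0.98, 1.03]]
-0.5 [[-0.67, 0.65, 1.56, -0.0, 0.94, -0.17], [-0.67, 0.43, 1.36, -0.0, 1.35, -0.17], [0.03, 0.47, 1.7, -0.0, 0.98, 0.53]]
0.0 [[-0.67, 0.65, 1.56, -0.0, 0.94, -0.67], [-0.67, 0.43, 1.36, -0.0, 1.35, -0.67], [0.03, 0.47, 1.7, -0.0, 0.98, 0.03]]
0.5 [[-0.67, 0.65, 1.56, -0.0, 0.94, -1.17], [-0.67, 0.43, 1.36, -0.0, 1.35, -1.17], [0.03, 0.47, 1.7, -0.0, 0.98, -0.47]]
1.0 [[-0.67, 0.65, 1.56, -0.0, 0.94, -1.67], [-0.67, 0.43, 1.36, -0.0, 1.35, -1.67], [0.03, 0.47, 1.7, -0.0, 0.98, -0.97]]
1.5 [[-0.67, 0.65, 1.56, -0.0, 0.94, -2.17], [-0.67, 0.43, 1.36, -0.0, 1.35, -2.17], [0.03, 0.47, 1.7, -0.0, 0.98, -1.47]]
```

Run:
```python
from h import *
g,y=grip(.643)
manip.set_gripper(.65)
manip.move_ptp([*g,.25],down(y))
print(manip.current_time(), manip.current_force().round(1))
manip.move_l([*g,.135],max_speed=.12)
print(manip.current_time(),manip.current_force().round(1))
manip.set_gripper(0,effort=20)
print(manip.current_time(),manip.current_grip_width(),manip.current_force().round(1),manip.current_ee_pos().round(4))
p,d=manip.grab_frame("side"); cv2.imwrite("pics/s1.png",cv2.resize(p[60:260,180:440,::-1],None,fx=3,fy=3))
```

```text
2.575 [ 0.5 -0.2 -0.5]
3.6833 [-0.2 -0.1 -0.3]
4.0917 0.22905663365846965 [-1.3 -1.2  5.2] [0.4587 0.1701 0.1354]
```

View pics/s1.png

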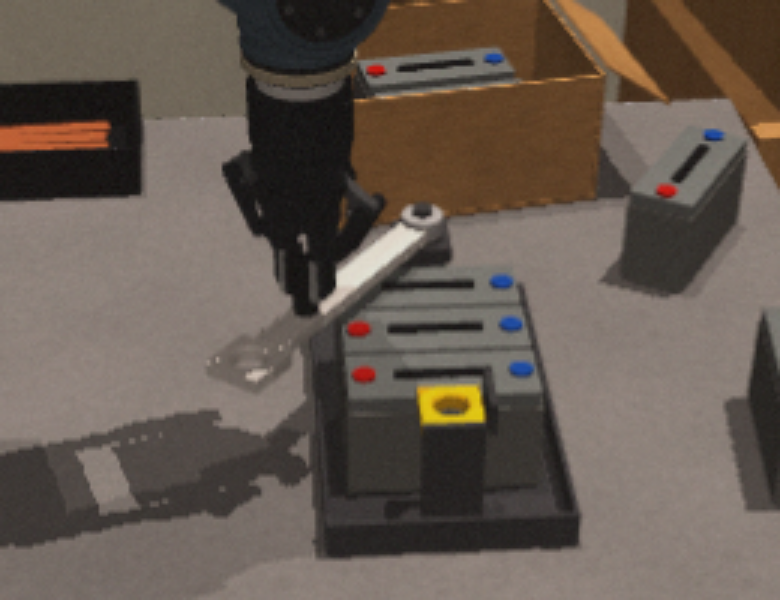

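The fingers hold the grip (at about (305,285) in the crop), and the 19.5 mm grip width matches its 20 mm diameter. Now I swing the bar, watching the force.

Run:
```python
from h import *
for th in list(np.arange(.55,.05,-.1))+[.03,.015,0.005,0,-.005,-.01,-.015,-.02,-.025,-.03]:
    g,y=grip(th); manip.move_l([*g,.135],down(y),max_speed=.1)
    f=manip.current_force(); t=np.array([np.cos(y),np.sin(y),0]); print(round(th,3),f.round(1),"tang",round(f@t,1),round(manip.current_time(),2))
    if f@t<-15 or np.linalg.norm(f)>30: break
print(manip.current_ee_pos().round(4),g)
```

```text
0.55 [-0.9 -2.2  7.5] tang 0.4 4.45
0.45 [-0.4 -1.4  8.5] tang 0.3 4.77
0.35 [-1.6 -3.5  8.6] tang -0.3 5.08
0.25 [-0.7 -4.4 10.3] tang 0.5 5.4
0.15 [-0.8 -4.5  9.9] tang 0.0 5.72
0.03 [-0.4 -5.3  9.1] tang -0.1 6.07
0.015 [ 0.2 -6.2  9.1] tang 0.4 6.32
0.005 [ 0.3 -6.5  9. ] tang 0.5 6.57
0 [-0.1 -5.6 10.1] tang -0.0 6.82
-0.005 [-5.1 -5.9 12.6] tang -5.0 7.07
-0.01 [-10.6  -6.   15.3] tang -10.6 7.32
-0.015 [-14.9  -5.9  18.7] tang -14.9 7.57
-0.02 [-20.2  -5.4  22.5] tang -20.2 7.82
[0.5594 0.1341 0.1352] [0.56307811 0.134     ]
```

The stop is reached (force rises from θ≈0). I ease back to a light press, release, rise and look.

Run:
```python
from h import *
g,y=grip(-.007); manip.move_l([*g,.135],down(y),max_speed=.1); print(manip.current_force().round(1))
manip.set_gripper(.6)
print(manip.current_force().round(1))
g,y=grip(0); manip.move_l([*g,.25],max_speed=.2)
manip.move_ptp([.50,-.25,.30],down(0))
for n in("top","side"):
    p,d=manip.grab_frame(n); cv2.imwrite(f"pics/{n}2.png",p[:,:,::-1])
    print([(np.round(r["at"],4).tolist(),round(r["confidence"],2)) for r in manip.look_for(n,"retainer_bar")])
print(manip.current_time())
t=cv2.imread("pics/top2.png");s=cv2.imread("pics/side2.png")
k=5
a=cv2.resize(t[180:300,155:305],None,fx=k,fy=k,interpolation=2);b=cv2.resize(s[120:240,240:390],None,fx=k,fy=k,interpolation=2)
cv2.imwrite("pics/c5.png",a);cv2.imwrite("pics/c6.png",b)
```

```text
[-6.  -4.8 12.5]
[ 0.6 -0.6  0.7]
[([0.5628, 0.1742, 0.1148], 0.94)]
[([0.5541, 0.073, 0.1219], 0.62)]
10.8583
```

View pics/c5.png

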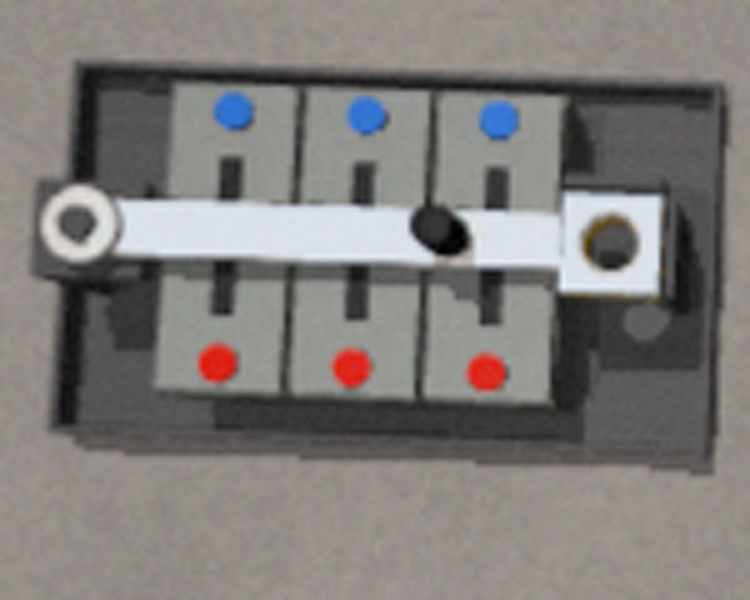

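View pics/c6.png

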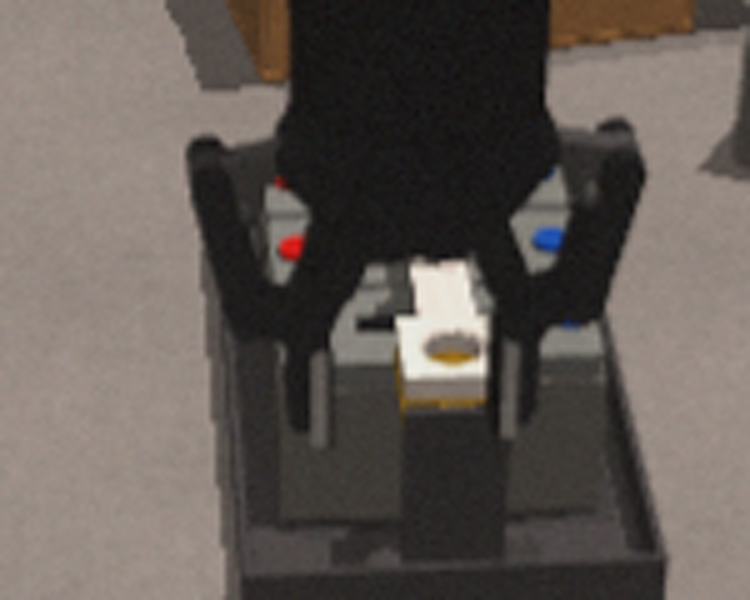

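The bar is home: its hole shows at (611,241) in the top crop and (453,346) in the side crop, right over the lug's hole with only a thin yellow rim visible. I refine the hole position, then take the pin.

Run:
```python
from h import *
r=tri(np.array([276.8,227.8]),np.array([330.2,188.8])); print(r.x.round(4),r.fun.round(2))
manip.set_gripper(.65)
R=down(0)
manip.move_ptp([*RED,.20],R)
manip.move_l([*RED,.092],max_speed=.12)
print(manip.current_force().round(1))
manip.set_gripper(0,effort=60)
print(manip.current_time(),manip.current_grip_width()*85,manip.current_force().round(1),manip.current_ee_pos().round(4))
p,d=manip.grab_frame("side"); cv2.imwrite("pics/s3.png",cv2.resize(p[220:400,220:450,::-1],None,fx=3,fy=3))
```

```text
[0.5581 0.0599 0.118 ] [-0.04  0.54  0.51 -0.05]
[ 0.5 -0.4  0.2]
13.1417 24.091396795120627 [-1.2  0.8  5.4] [ 0.5171 -0.3494  0.0928]
```

View pics/s3.png

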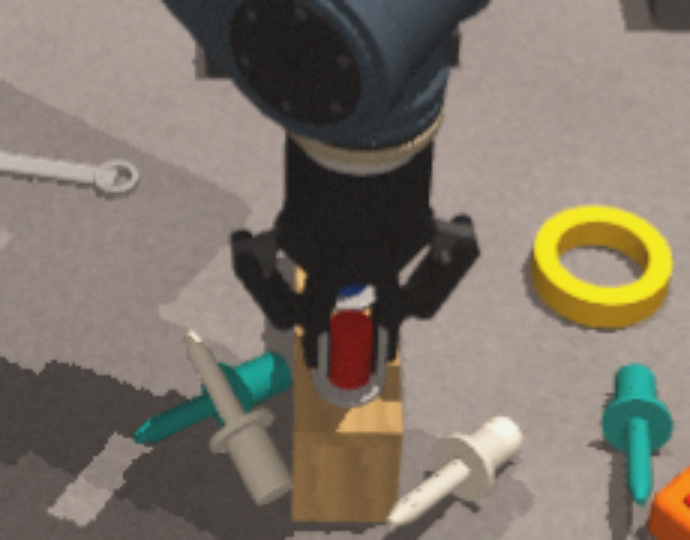

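The red knob is between the pads (350,345 in the crop). The loose turquoise and white pins now lie differently than in the first picture, so I check the earlier frames.

Run:
```python
import cv2
a=cv2.imread("pics/top0.png")[180:320,360:520];b=cv2.imread("pics/top2.png")[180:320,360:520]
c=cv2.imread("pics/side0.png")[240:440,250:450];d=cv2.imread("pics/side2.png")[240:440,250:450]
cv2.imwrite("pics/cmp.png",cv2.resize(cv2.hconcat([a,b]),None,fx=2.5,fy=2.5))
cv2.imwrite("pics/cmps.png",cv2.resize(cv2.hconcat([c,d]),None,fx=2,fy=2))
```

```text
(no output)
```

View pics/cmp.png

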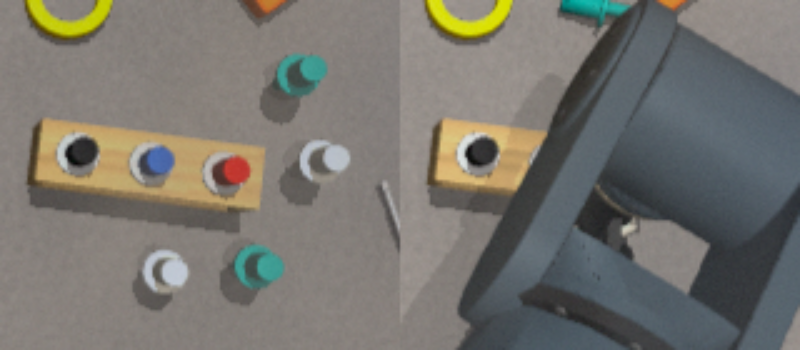

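View pics/cmps.png

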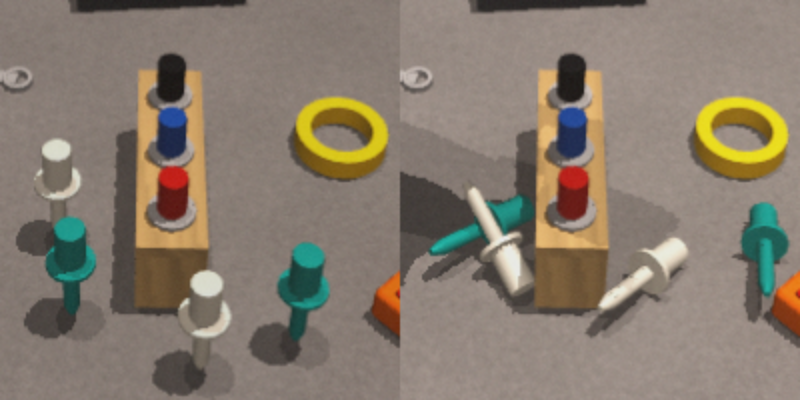

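The look-alikes had been standing on their tips and toppled by themselves before I came near. All are still on the table, and the rack and red pin are unmoved. I lift the pin and look at it.

Run:
```python
from h import *
R=down(0)
manip.move_l([*RED,.245],max_speed=.15)
print(manip.current_force().round(1),manip.current_grip_width()*85,manip.current_ft_torque().round(2))
B=np.array([.5581,.0600])
manip.move_ptp([*B,.245],R)
print(manip.current_time(),manip.current_force().round(1),manip.current_ee_pos().round(4))
for n in("top","side"):
    p,d=manip.grab_frame(n); cv2.imwrite(f"pics/{n}4.png",p[:,:,::-1])
t=cv2.imread("pics/top4.png");s=cv2.imread("pics/side4.png")
cv2.imwrite("pics/c7.png",cv2.resize(s[100:250,240:420],None,fx=4,fy=4,interpolation=2));cv2.imwrite("pics/c8.png",cv2.resize(t[160:310,160:340],None,fx=4,fy=4,interpolation=2))
```

```text
[ 0.2 -0.7 -1.6] 24.60448596274349 [-0.01 -0.01  0.06]
15.875 [-0.8 -1.3 -1.5] [0.5583 0.0591 0.245 ]
```

View pics/c7.png

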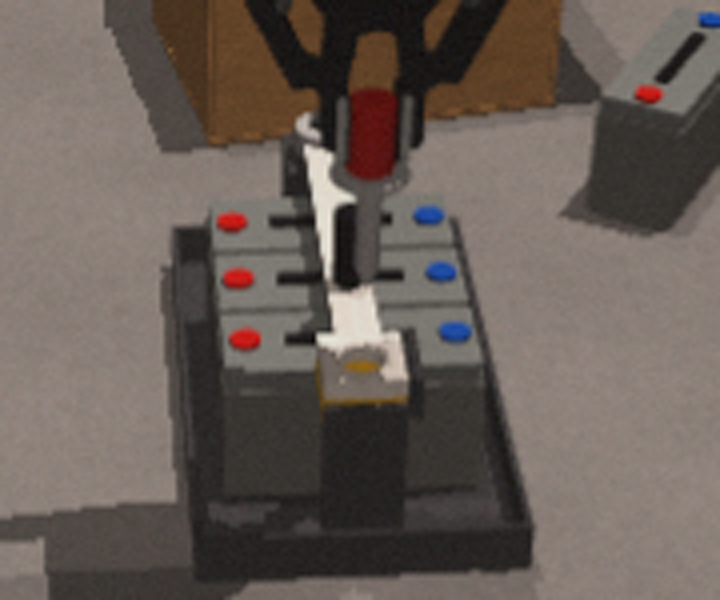

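View pics/c8.png

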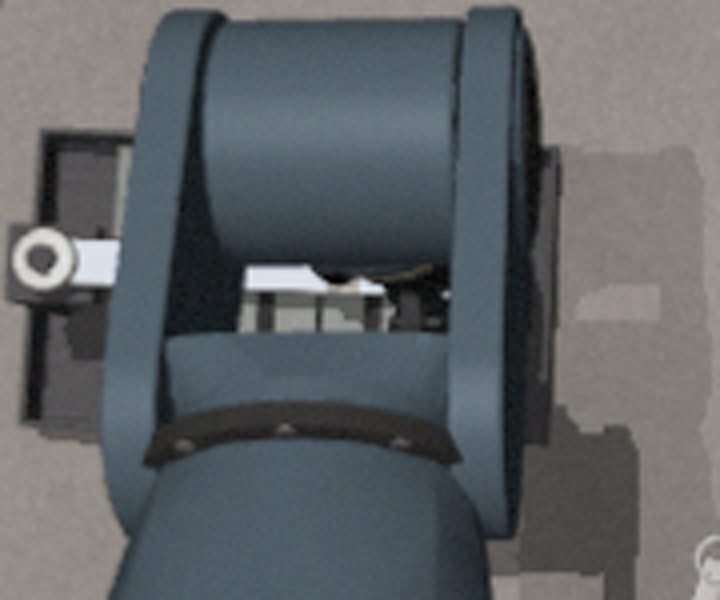

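Run:
```python
from h import *
for z in(.160,.168,.233,.238): print(z,proj("side",[.5583,.0595,z]).round(1))
```

```text
0.16 [331.4 172.7]
0.168 [331.5 169.5]
0.233 [332.4 142.9]
0.238 [332.5 140.8]
```

The pin hangs upright over the hole, with its tip at pixel (331,170) in the side view where (331.5,169.5) was predicted. Now I lower it step by step, reading the force.

Run:
```python
from h import *
B=[.5581,.0600]
for z in (.205,.19,.18,.165,.15,.14,.136,.134,.1325,.131,.1295,.128):
    manip.move_l([*B,z],max_speed=.06)
    f=manip.current_force(); print(z,f.round(1),manip.current_ee_pos().round(4),round(manip.current_time(),2))
    if f[2]>5 or np.hypot(f[0],f[1])>8: break
p,d=manip.grab_frame("side"); cv2.imwrite("pics/s5.png",cv2.resize(p[100:250,240:420,::-1],None,fx=4,fy=4,interpolation=2))
```

```text
0.205 [ 0.1  0.2 -0.2] [0.5583 0.06   0.2053] 16.79
0.19 [-0.4 -0.1 -2.6] [0.5579 0.06   0.1896] 17.19
0.18 [-0.5 -0.  -0.8] [0.5579 0.06   0.1795] 17.51
0.165 [ 0.2 -1.2 -1.8] [0.5579 0.06   0.1646] 17.91
0.15 [-0.2  0.  -0.6] [0.5579 0.06   0.1496] 18.31
0.14 [ 1.1 -0.8 -0.1] [0.5579 0.06   0.1396] 18.62
0.136 [-0.   0.1 -1.4] [0.558  0.06   0.1358] 18.88
0.134 [ 0.6 -0.5 -1. ] [0.5581 0.06   0.1339] 19.12
0.1325 [ 0.3 -0.2  2.8] [0.5583 0.06   0.1328] 19.38
0.131 [-6.3 -1.1 18. ] [0.5584 0.06   0.1326] 19.62
```

View pics/s5.png

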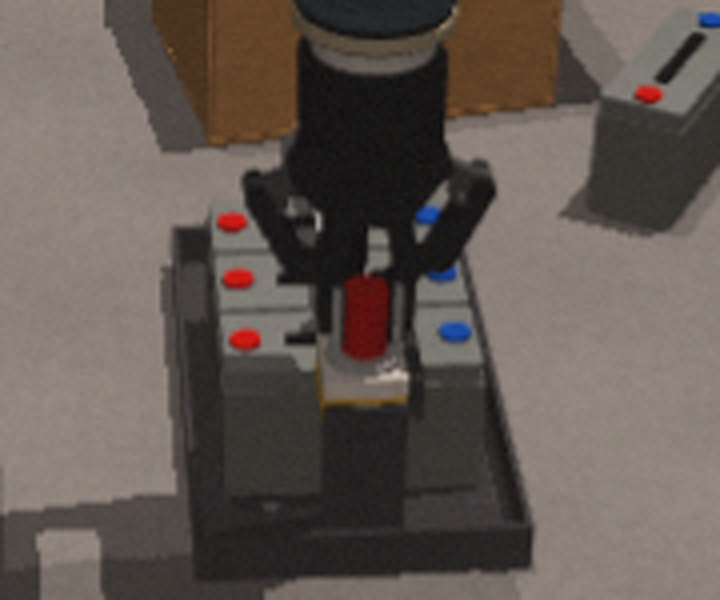

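The flange has seated at the predicted height: upward force appeared at TCP 0.1325, and the crop shows the flange on the bar at (365,360). I ease off, let go, rise and look.

Run:
```python
from h import *
manip.move_l([.5581,.06,.1327],max_speed=.05); print(manip.current_force().round(1))
manip.set_gripper(.6); print(manip.current_force().round(1))
manip.move_l([.5581,.06,.26],max_speed=.12)
manip.move_ptp([.35,-.15,.35],down(0))
for n in("top","side"):
    p,d=manip.grab_frame(n); cv2.imwrite(f"pics/{n}6.png",p[:,:,::-1])
    print([(np.round(r["at"],4).tolist(),round(r["confidence"],2)) for r in manip.look_for(n,"pin_red")])
print(manip.current_time(),manip.current_force().round(1))
t=cv2.imread("pics/top6.png");s=cv2.imread("pics/side6.png")
cv2.imwrite("pics/c9.png",cv2.resize(cv2.hconcat([t[180:280,200:310],s[130:230,270:380]]),None,fx=3.6,fy=3.6,interpolation=2))
```

```text
[-2.5 -0.7  4.7]
[0.2 0.  0.9]
[([0.6886, -0.3412, 0.0292], 0.88), ([0.5877, -0.3623, 0.0315], 0.78), ([0.4581, -0.3397, 0.0371], 0.71), ([0.549, 0.0584, 0.1314], 0.68), ([0.458, -0.2986, 0.0286], 0.62)]
[([0.5848, -0.3719, 0.028], 0.95), ([0.4603, -0.3493, 0.0355], 0.84), ([0.6876, -0.3523, 0.0337], 0.78), ([0.4537, -0.3094, 0.0267], 0.68), ([0.5601, 0.0437, 0.1356], 0.62)]
22.8917 [-0.2  0.4  0. ]
```

View pics/c9.png

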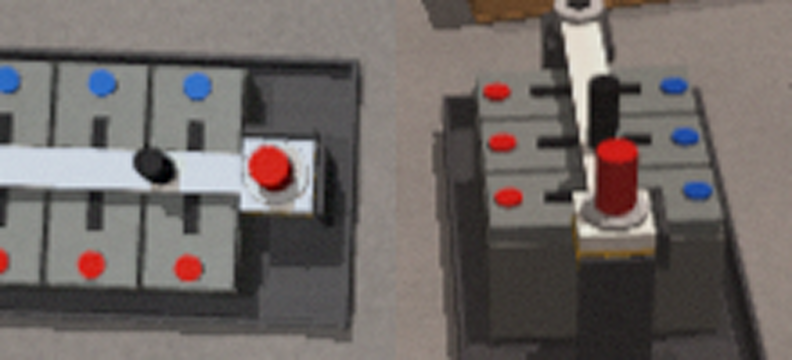

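View pics/top6.png

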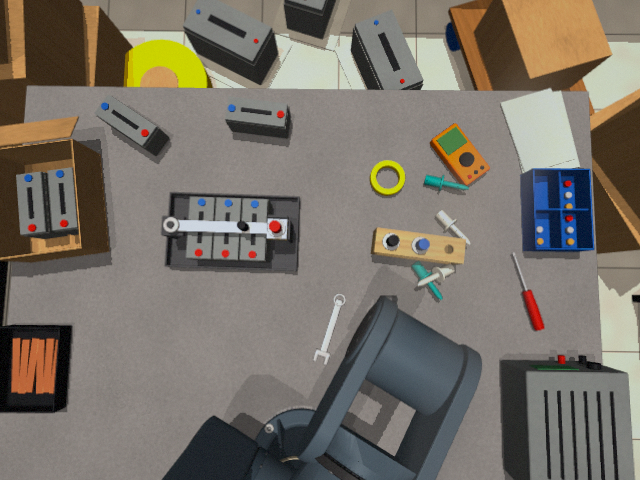

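The pin stands upright with its flange flat on the bar (top (275,227), side (330,178)). The bar is home, nothing has fallen off the table, and the robot is clear.

```bash
python3 -c "
from bench import manip
manip.sign_off(); print(manip.current_time())"
```

```text
the job is handed in; nothing more can be done
the job is handed in; nothing more can be done
```

The job is done and handed in at about 23 s of the 48 s allowed; sign-off gives no verdict.

**What I did:** I gripped the black grip and swung the bar to its stop. Resistance began at an angle of about 0 and I pressed to about 20 N. Then I took the red pin from the rack and lowered it through both holes. The flange seated at the expected height with about 18 N on the wrist, and I let go.

**Last checks:** Both cameras show the bar home and the pin upright with its flange flat on the bar. The arm is clear, with wrist force near zero. The bar and lug holes agreed to about 1 mm in position.

**Checks that disagreed:**
- **Loose pins:** The four turquoise and white pins, which stood on their tips in the first picture, fell over early on. The wrist force showed no contact, so I think they fell by themselves. They are still on the table.
- **Network ranking:** At the end `look_for` ranked those loose pins above the real one, so I relied on the pictures for the final check.
- **Measured heights:** Two-view heights came out 2 to 3 mm below the stated ones, roughly the calibration error.

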